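# Load the felt-wheel arbor into the polishing spindle

## Robot

A 6-joint arm with a two-finger parallel gripper is mounted at the origin on the work surface. World frame = base frame: x ahead of the robot, y to its left, z up, the work surface at z = 0. Lengths are in m, angles in rad, forces in N, time in s.
With the tool pointing down it reaches from about 0.35 to 0.85 m from the base axis. Payload 8.1 kg.
Tool frame: the origin (TCP) lies at the very end of the fingers, on their centre line; the grasp point (between the pads) lies 19 mm behind it; z points along the fingers, y is the line along which they close (so a half turn about z gives the same grasp; the last joint's range is limited). The gripper opens to 93 mm and grips with 3 to 60 N. Pads are 15 mm wide; open, the fingers measure 128 mm over their backs; the gripper's body (75 mm by 188 mm) begins 65 mm behind the grasp point.
Start: joints at [-1.373, 0.13, 1.488, -0, 1.523, -0.085], TCP at [0.167, -0.576, 0.197] pointing down, gripper open.
Joint ranges: [-2.96, 2.96], [-0.89, 2.26], [0.02, 2.5], [-1.34, 4.48], [0, 2.73], [-2.66, 2.66]. Speed limits (rad/s): [2.39, 2.39, 2.79, 3.14, 3.14, 3.14].

## Interface

Orientations are given as a rotation vector (axis times angle).
In Python, from plant import read_state, eyes, workorder gives the robot as it stands. The module is installed in compiled form; this text tells all that it offers.
- The arm moves only by the tool play_rows, never from a script. Its argument "targets" is one flat list of numbers, 4 for each row, row after row: the shift along the tool's x, y, z in cm, then the turn about the tool's z in degrees. In form: [dx, dy, dz, roll, dx, dy, dz, roll, ...]. A call has 1 to 8 rows; each row is the pose to reach, as a shift and turn from the pose commanded when the call began, along the tool's axes at that moment; what a row does not reach only later rows make up. A row lasts 1/12 s, in which the tool goes at most 41.7 mm and 7.16 degrees, less where a joint would pass 70% of its speed; a pose out of reach is approached as far as the arm can. A call with a gripper value outside its range is refused whole. "grip" is the finger opening in cm, from 0 to 9.3, set as the call begins (left out, the last holds). The fingers move at their own pace and stop on an object; "grip_force" is the grip in N (left out, the last holds). Time passes only in rows, so rows that repeat a pose let the fingers close. It gives the time, the measured TCP pose, the force, the opening and the grip force at its end, in the units of the state.
- read_state(): the state, without advancing time (a new reading comes with each control period).
- eyes.read_camera(name): name is "side" or "top" or "wrist"; returns a dict with "image" (420x560x3 uint8, red, green, blue), "vfov" (degrees; the focal length in pixels is half the picture's height over the tangent of half this angle, whatever the lens; pixels are square), "cx", "cy" (the principal point, pixels), "cam_to_world" (4x4, takes a point from camera to world coordinates); the wrist camera has in their place "T_tool_cam" (4x4, takes a point from camera to tool coordinates, whose origin is the TCP and whose axes are the flange's). Camera axes: x right, y up, looking along -z (the intrinsics and any distortion apply to the point x, -y, -z); pixel columns grow to the right and rows downward; lengths in m; the calibration is good to about 2 mm. A picture is of the moment at which its call begins: read the wrist's pose just before it. There is no depth.
- workorder.close_job(): hands the job in; it is judged then, once.
The state is a dict: "t": time; "q": joint angles; "dq": joint speeds; "joint_torque": joint torques, N m; "tool_pos": TCP position; "orientation": TCP orientation; "force": force on the tool from outside, world axes, zero at the start; "wrist_torque": the same for the moment, N m; "opening": finger opening in m; "gripper_force": force on a finger pad.
Only numpy, scipy, OpenCV 4.12 (cv2) and the standard library are available. Lean on these libraries where they do the work, as an engineer would, in place of code of your own. Each camera call takes 0.05 s, during which the arm holds its last target. There are 200 camera calls.

## Task

Press the bench's palm pedal right down to its stop for a moment to park the polishing spindle, and let it spring back up. Then take the felt-wheel arbor from the rack by its square-sided grip block, push its shaft into the spindle's hub, turn it until the key slips into the keyway, and push on against the ejector spring until the flange sits fully home on the hub. Finish still gripping the arbor by its block and holding it pressed home (the spring lifts it if you let go), and leave the other things on the bench undisturbed.

Things in the scene. Friction and masses are not known exactly. Their poses are not given: they have to be found in the camera images.
- spindle: The polishing spindle: white base 150 x 130 x 36 mm, dark pulley 100 mm across, square hub on top; origin under its centre, same axes as hub_mouth. Fixed; the hub does not turn. From its start the arbor needs a turn of at most 75 degrees either way to bring its key to the keyway.
- rack: White bridge-shaped rack, 200 (x) x 80 x 66 mm, origin under its centre, with two 34 mm holes 50 mm either side of its middle along x. The felt-wheel arbor hangs upright by its flange in one of them, the cone arbor in the other.
- pedal (a joint): Angle of the palm pedal's steel plate (rad): 0 up at rest, 0.30 down at its stop. A spring returns it; at the pad it takes about 4 N to start and 9 N at the stop.
- pedal_pad (a point): Centre of the upper face of the ribbed black rubber pad (50 x 64 mm) at the free end of the pedal plate. The pad's face is about 75 mm above the bench at rest and sinks about 26 mm to the stop, moving sideways by less than 4 mm. The hinge lies 90 mm from this point towards its +x; the grey base plate is 150 x 90 mm.
- arbor_grip (a point): Centre of the arbor's aluminium grip block: 36 mm long (x), 24 mm thick (y), 42 mm tall; grip across the 24 mm. x points to the key's side, z up. Below it: off-white felt wheel, 60 mm across, 14 mm thick, its top 21 mm below this point with a dark steel index rib on the key's side (19 to 29 mm out, 4 mm high); then the flange and shaft. Mass 0.17 to 0.35 kg.
- arbor_seat (a point): Centre of the underside of the arbor's steel flange (48 mm across, 6 mm thick), 41 mm below arbor_grip, same axes. Below it the shaft: 18 mm thick, 50 mm long, its lowest 10 mm a thinner pilot (14 to 16 mm). The key is a bar 6 mm wide, 5 mm proud of the shaft at +x, from the flange down to 12 mm above the tip.
- hub_mouth (a point): Centre of the bore's mouth in the flat top of the spindle's square metal hub (60 x 60 mm, 108 mm above the bench). z up, x towards the keyway. Bore 20 mm across, 56 mm deep; keyway 8 mm wide, to 16 mm from the axis, full depth. Entering out of line, the pilot goes in 12 mm, then the key stands on the hub's top.
- ejector (a joint): Travel of the spring ejector pin inside the bore (m): 0 up, its top 42 mm below the mouth; 0.008 when the flange is home. It pushes up with about 5 N at first touch and 10.5 N when home.
- cone_mid (a point): Bystander: black rubber cone (44 mm wide at its base, 45 mm tall) on a keyless arbor in the rack's other hole; this point is on its axis, 22 mm above the cone's base, about 94 mm above the bench.
- cast: Bystander: white plaster tooth cast, 55 x 60 x 28 mm; origin under its centre.
- dropper: Bystander: white bottle with a green cap, 44 mm across, 110 mm tall; origin under its centre.
- cup: Bystander: white mug, 76 mm across, 70 mm tall; origin under its centre.
- bur_block: Bystander: aluminium block with upright burs, 50 x 100 mm, about 50 mm tall; origin under its centre.
- wax: Bystander: pink slab, 50 x 80 x 12 mm; origin under its centre.
- wax_knife: Bystander: slim wax knife with a wooden handle, lying flat, 150 mm long, 12 mm wide; origin under its middle.
- bowl: Bystander: teal bowl, 100 mm across, 50 mm tall; origin under its centre.
Not all that is in view belongs to the job. What is shaped like the part that bears pedal but blue is not meant.

How it is judged:
By the outcome, as a careful person would: the job done as asked, in the order asked, and still so for the second after the job is handed in, while the arm keeps its last pose, push and grip.
It also fails if it takes over 48 s, if anything falls off the work surface, if the arm or the gripper's body presses on something with over 40 N, if the wrist force passes 120 N, or if a joint passes its speed limit or range.

## Working session

There is one attempt and no reset: what is moved stays moved. The work goes in short steps, Python scripts to look and compute and a tool call to move; the robot and the scene stay as the last step left them, time stands still between calls to the robot, and variables do not carry over. Pictures are saved under pics/ and viewed, at most 10 in all, crops included, and the job is handed in when it is done.

Besides the shell and the picture viewer there is one more tool, called after ">>>" in YAML: its name, and indented under it one key for each argument. play_rows: Moves the arm, as the interface text tells. Its arguments: {"type":"object","properties":{"targets":{"type":"array"},"grip":{"type":"number"},"grip_force":{"type":"number"}},"required":["targets"]}

```bash
mkdir -p pics; python3 - <<'E'
from plant import read_state, eyes
import cv2,json,numpy as np
s=read_state(); print({k:np.round(v,3).tolist() for k,v in s.items()})
for n in ["top","side","wrist"]:
    d=eyes.read_camera(n); cv2.imwrite(f"pics/{n}0.png",d["image"][...,::-1])
    print(n,{k:(np.round(v,4).tolist()) for k,v in d.items() if k!="image"})
E
```

```text
{'t': 0.0, 'q': [-1.373, 0.131, 1.489, -0.0, 1.523, -0.085], 'dq': [0.001, 0.001, 0.0, 0.0, 0.001, 0.001], 'joint_torque': [-0.001, -55.983, -49.177, 0.077, 0.035, -0.0], 'tool_pos': [0.167, -0.576, 0.196], 'orientation': [-3.108, -0.442, 0.0], 'force': [0.461, -0.162, 0.115], 'wrist_torque': [-0.032, -0.008, 0.004], 'gripper_force': 0.0, 'opening': 0.093}
top {'vfov': 57.5637, 'cx': 281.0636, 'cy': 215.2136, 'cam_to_world': [[0.0043, 0.981, -0.1942, 0.3105], [-0.9998, 0.0076, 0.0165, -0.0285], [0.0177, 0.1941, 0.9808, 1.0908], [0.0, 0.0, 0.0, 1.0]]}
side {'vfov': 52.7821, 'cx': 280.7661, 'cy': 204.7483, 'cam_to_world': [[-0.9653, 0.1539, -0.2111, 0.3021], [-0.2605, -0.5069, 0.8217, 0.8155], [0.0194, 0.8481, 0.5294, 0.6474], [0.0, 0.0, 0.0, 1.0]]}
wrist {'vfov': 69.7835, 'cx': 282.5917, 'cy': 210.2093, 'T_tool_cam': [[0.0011, 0.9656, 0.26, 0.0719], [1.0, -0.0011, 0.0001, -0.0], [0.0004, 0.26, -0.9656, -0.1871], [0.0, 0.0, 0.0, 1.0]]}
```

View pics/top0.png

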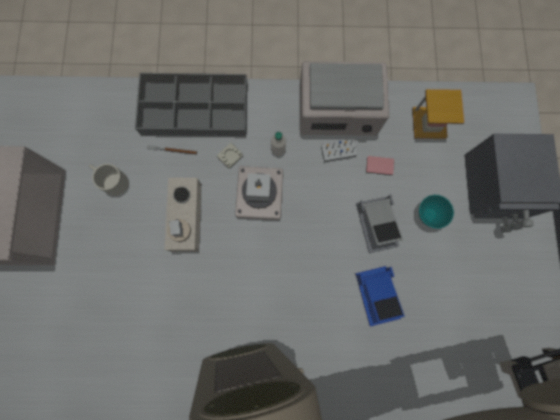

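View pics/side0.png

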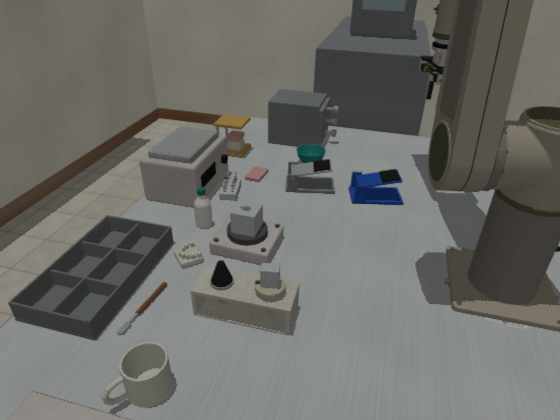

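The top view shows two pedal-shaped things: the steel-grey one at about (382,222), with its pad at (386,232), and a blue one at (380,295). The grey one fits, because the blue one is excluded. The rack is at (182,214), with the cone at (181,194) and the felt arbor at (177,229). The spindle hub is at (259,187). I'll confirm these in an enlarged crop.

```bash
cat > h.py <<'E'
import numpy as np, cv2
from scipy.spatial.transform import Rotation as R
from plant import read_state, eyes
def cam(n):
    s=read_state(); d=eyes.read_camera(n); im=d["image"][...,::-1].copy()
    if n=="wrist":
        T=np.eye(4);T[:3,:3]=R.from_rotvec(s["orientation"]).as_matrix();T[:3,3]=s["tool_pos"]
        C=T@np.array(d["T_tool_cam"])
    else: C=np.array(d["cam_to_world"])
    f=im.shape[0]/2/np.tan(np.radians(d["vfov"])/2)
    return im,(C,f,d["cx"],d["cy"])
def ray(c,u,v):
    C,f,cx,cy=c; return C[:3,3],C[:3,:3]@np.array([(u-cx)/f,-(v-cy)/f,-1])
def onz(c,u,v,z):
    o,d=ray(c,u,v); return o+d*(z-o[2])/d[2]
def px(c,p):
    C,f,cx,cy=c; q=C[:3,:3].T@(np.asarray(p)-C[:3,3]); return np.array([cx+f*q[0]/-q[2],cy-f*q[1]/-q[2]])
def tool(p):  # world target TCP -> tool-frame shift in cm
    s=read_state(); return R.from_rotvec(s["orientation"]).as_matrix().T@(np.asarray(p)-s["tool_pos"])*100
E
python3 - <<'E'
from h import *
im,c=cam("top"); im2,c2=cam("side")
t=lambda im,x,y,w:cv2.resize(im[y:y+w,x:x+w],(380,280),interpolation=cv2.INTER_CUBIC) 
a=lambda im,x,y,w,h:cv2.resize(im[y:y+h,x:x+w],(400,300),interpolation=cv2.INTER_CUBIC)
o=np.vstack([np.hstack([a(im,345,190,80,60),a(im,140,180,80,60)]),np.hstack([a(im,220,158,80,60),a(im2,270,145,80,60)])])
cv2.imwrite("pics/crop1.png",o)
for n,u,v,z in [("pad",386,232,.075),("hub",259,187,.108),("grip",177,227,.15),("cone",181,193,.1)]: print(n,onz(c,u,v,z).round(3))
E
```

```text
pad [ 0.468 -0.329  0.075]
hub [0.581 0.014 0.108]
grip [0.465 0.214 0.15 ]
cone [0.565 0.221 0.1  ]
```

View pics/crop1.png

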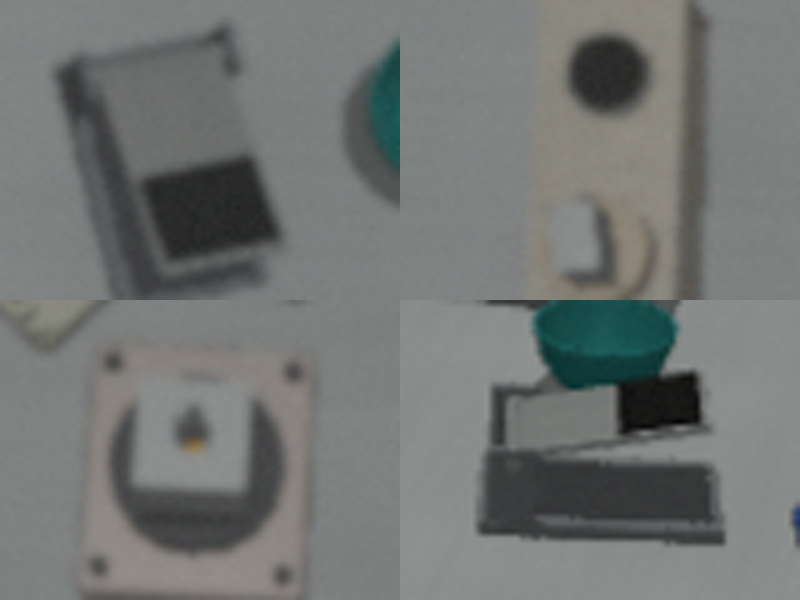

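The crop confirms that the grey pedal has a black pad centred at top pixel (387.4,231.6). The felt arbor (grip block, off-white wheel) is in the rack's nearer hole and the black cone in the farther one. The hub's keyway points roughly +x (up in the image).

```bash
python3 - <<'E'
from h import *
im,c=cam("top")
p=onz(c,387.4,231.6,.075); print(p)
print(tool([p[0],p[1],.197]).round(2),tool([p[0],p[1],.09]).round(2))
E
```

```text
[ 0.46871003 -0.33294689  0.075     ]
[ 3.572e+01 -1.493e+01  2.000e-02] [ 35.71 -14.92  10.72]
```

>>> play_rows:
  targets: [12,-5,0,0,24,-10,0,0,32,-13.4,0,0,35.7,-14.9,0,0,35.7,-14.9,0,0,35.7,-14.9,0,0,35.7,-14.9,0,0,35.7,-14.9,0,0]
  grip: 0

```text
t: 0.97
tool_pos: [0.4283, -0.3655, 0.1976]
orientation: [3.11, 0.443, 0.0]
force: [0.2, 0.6, -0.2]
opening: 0.0443
gripper_force: 0.0
```

>>> play_rows:
  targets: [0,0,0,0,0,0,4,0,0,0,8,0,0,0,10.5,0,0,0,10.5,0,0,0,10.5,0]

```text
t: 1.47
tool_pos: [0.4259, -0.3661, 0.0912]
orientation: [-3.107, -0.442, 0.004]
force: [0.3, -0.3, 0.3]
opening: 0.0039
gripper_force: 0.0
```

```bash
python3 - <<'E'
from h import *
print(tool([.469,-.333,.09]).round(2), tool([.465,.214,.25]).round(2))
E
```

```text
[ 5.07 -1.97  0.12] [ 19.92 -54.67 -15.73]
```

>>> play_rows:
  targets: [2.5,-1,0,0,5,-2,0,0,5,-2,0,0,5,-2,0,0]

```text
t: 1.8
tool_pos: [0.4716, -0.3347, 0.0958]
orientation: [3.106, 0.445, 0.005]
force: [-0.8, 0.2, 0.5]
opening: 0.0007
gripper_force: 0.0
```

>>> play_rows:
  targets: [0,0,0.8,0,0,0,1.6,0,0,0,2.4,0,0,0,3.2,0,0,0,3.6,0,0,0,3.6,0]

```text
t: 2.3
tool_pos: [0.4683, -0.3336, 0.0548]
orientation: [-3.109, -0.442, 0.003]
force: [-0.9, -0.2, 3.3]
opening: -0.0
gripper_force: 1.3
```

>>> play_rows:
  targets: [0,0,0.3,0,0,0,0.5,0,0,0,0.5,0]

```text
t: 2.55
tool_pos: [0.4695, -0.3342, 0.0515]
orientation: [3.11, 0.443, 0.0]
force: [-1.2, -0.7, 3.7]
opening: 0.0004
gripper_force: 1.6
```

>>> play_rows:
  targets: [0,0,0.3,0,0,0,0.4,0,0,0,0.4,0]

```text
t: 2.8
tool_pos: [0.4697, -0.3343, 0.0476]
orientation: [3.109, 0.443, 0.001]
force: [-1.0, -2.0, 3.5]
opening: 0.0004
gripper_force: 1.9
```

>>> play_rows:
  targets: [0,0,0.3,0,0,0,0.3,0]

```text
t: 2.97
tool_pos: [0.4697, -0.3341, 0.0443]
orientation: [3.11, 0.443, 0.001]
force: [0.4, -2.2, 3.3]
opening: 0.0005
gripper_force: 2.1
```

```bash
python3 - <<'E'
from h import *
im,c=cam("side"); print(read_state()["force"],read_state()["tool_pos"])
cv2.imwrite("pics/press.png",cv2.resize(im[130:220,260:380],(800,600),interpolation=cv2.INTER_CUBIC))
E
```

```text
[-1.19821754 -2.47953666  4.34541821] [ 0.46972362 -0.33412633  0.04450401]
```

View pics/press.png

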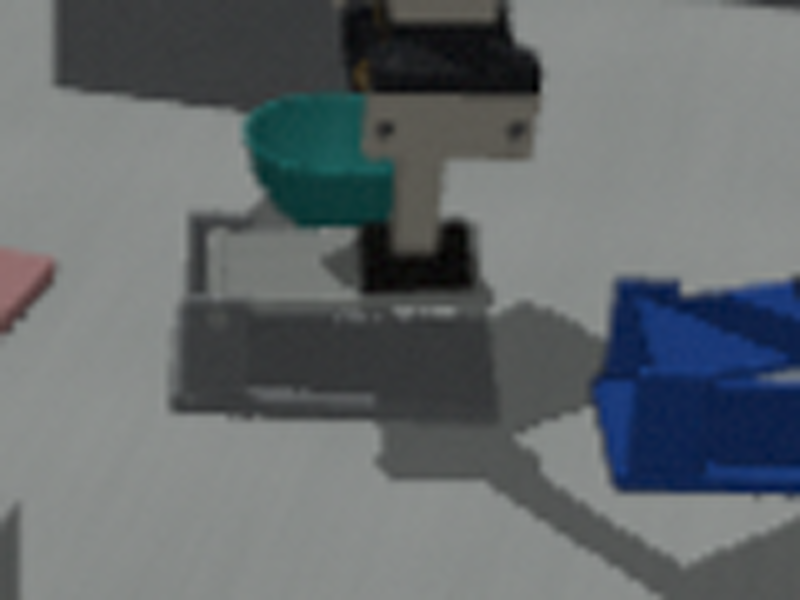

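The picture shows the closed fingers centred on the grey pedal's pad, at crop (415,260), with the plate pushed well down but no sign of the stop in the force. I'll continue.

>>> play_rows:
  targets: [0,0,0.3,0,0,0,0.3,0,0,0,0.3,0]

```text
t: 3.27
tool_pos: [0.4696, -0.334, 0.0416]
orientation: [3.11, 0.443, 0.0]
force: [-0.8, -1.3, 4.7]
opening: 0.0002
gripper_force: 2.4
```

>>> play_rows:
  targets: [0,0,0.3,0,0,0,0.3,0,0,0,0.3,0]

```text
t: 3.52
tool_pos: [0.4695, -0.334, 0.0387]
orientation: [3.11, 0.443, 0.0]
force: [-1.8, -1.8, 5.2]
opening: 0.0005
gripper_force: 2.7
```

>>> play_rows:
  targets: [0,0,0.3,0,0,0,0.6,0,0,0,0.6,0]

```text
t: 3.77
tool_pos: [0.4692, -0.3341, 0.0325]
orientation: [3.11, 0.442, -0.001]
force: [-2.7, -1.6, 8.2]
opening: 0.0002
gripper_force: 3.8
```

>>> play_rows:
  targets: [0,0,0.3,0,0,0,0.5,0,0,0,0.5,0]

```text
t: 4.02
tool_pos: [0.4693, -0.3341, 0.0278]
orientation: [3.11, 0.443, -0.001]
force: [-4.2, -1.9, 8.1]
opening: 0.0001
gripper_force: 4.4
```

```bash
python3 - <<'E'
from h import *
im,c=cam("side"); s=read_state();print(s["force"],s["tool_pos"],s["wrist_torque"])
cv2.imwrite("pics/press2.png",cv2.resize(im[130:220,260:380],(800,600),interpolation=cv2.INTER_CUBIC))
E
```

```text
[-5.03690006 -1.73711932  8.81074826] [ 0.4692504  -0.33411622  0.02794666] [-0.26918686  0.6111925   0.02105304]
```

View pics/press2.png

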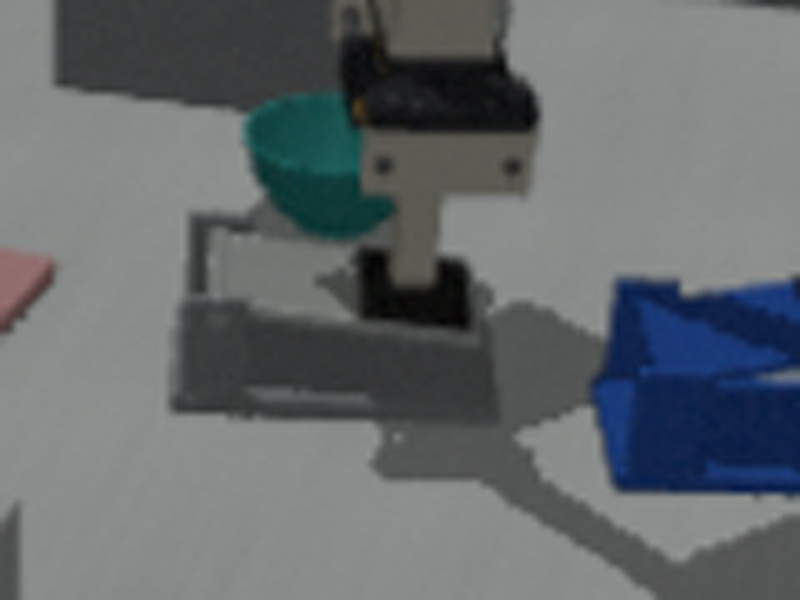

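The plate now tilts below level, with the pad at crop (415,300), and force is about 9 N. I'll press on to find the stop.

>>> play_rows:
  targets: [0,0,0.2,0,0,0,0.4,0,0,0,0.4,0]

```text
t: 4.32
tool_pos: [0.4695, -0.3343, 0.0268]
orientation: [3.11, 0.443, -0.001]
force: [-14.4, 6.6, 30.6]
opening: 0.0004
gripper_force: 16.1
```

>>> play_rows:
  targets: [0,0,0.2,0,0,0,0.4,0,0,0,0.4,0]

```text
t: 4.57
tool_pos: [0.4696, -0.3345, 0.0259]
orientation: [3.11, 0.443, -0.001]
force: [-25.2, 14.7, 57.6]
opening: 0.0003
gripper_force: 29.4
```

The stop was reached: force rose steeply at z≈0.027. Releasing now and moving up towards the rack.

>>> play_rows:
  targets: [0,0,-2,0,0,0,-6,0,0,0,-10,0,0,0,-14,0,0,0,-18,0,0,0,-22,0,0,0,-23,0,0,0,-23,0]
  grip: 9.3

```text
t: 5.23
tool_pos: [0.4713, -0.3348, 0.2542]
orientation: [3.105, 0.443, 0.008]
force: [-0.2, -0.4, -0.0]
opening: 0.0491
gripper_force: 0.0
```

```bash
python3 - <<'E'
from h import *
im,c=cam("side");
cv2.imwrite("pics/rel.png",im)
im,c=cam("top")
m=cv2.inRange(im[195:250,360:415],(0,0,0),(40,40,40)); cn=max(cv2.findContours(m,0,2)[0],key=cv2.contourArea)
print(cv2.minAreaRect(cn),read_state()["tool_pos"],tool([.40,.20,.26]).round(2))
E
```

```text
((22.950002670288086, 36.849998474121094), (13.597792625427246, 13.28156566619873), 71.56504821777344) [ 0.46939496 -0.33339416  0.24854094] [  8.23 -53.16  -1.09]
```

>>> play_rows:
  targets: [1.5,-4,0,0,3,-8,0,0,4.5,-12,0,0,6,-16,0,0,7.5,-20,0,0,9,-24,0,0,10.5,-28,0,0,12,-31,0,0]

```text
t: 6.0
tool_pos: [0.4961, -0.0003, 0.2463]
orientation: [-3.109, -0.442, 0.008]
force: [-0.4, -0.2, 0.2]
opening: 0.0929
gripper_force: 0.0
```

```bash
python3 - <<'E'
from h import *
print(read_state()["tool_pos"],tool([.465,.214,.26]).round(2))
E
```

```text
[ 4.96080838e-01 -3.17561302e-04  2.46273474e-01] [  2.99 -21.45  -1.34]
```

```bash
python3 - <<'E'
from h import *
im,c=cam("wrist"); np.savez("hubcam.npz",im=im,C=c[0],k=c[1:]); cv2.imwrite("pics/hub.png",im)
E
```

>>> play_rows:
  targets: [0.5,-4,-0.3,0,1,-8,-0.6,0,1.5,-12,-0.9,0,2,-16,-1.3,0,2.5,-19,-1.3,0,3,-21.5,-1.3,0,3,-21.5,-1.3,0,3,-21.5,-1.3,0]

```text
t: 6.72
tool_pos: [0.4655, 0.2127, 0.2595]
orientation: [3.109, 0.447, -0.008]
force: [-0.4, -0.9, -0.6]
opening: 0.0927
gripper_force: 0.0
```

```bash
python3 - <<'E'
from h import *
im,c=cam("wrist"); np.savez("rackcam.npz",im=im,C=c[0],k=c[1:])
h=np.load("hubcam.npz")["im"]; print(read_state()["tool_pos"],read_state()["orientation"])
cv2.imwrite("pics/both.png",cv2.resize(np.hstack([h,im]),(800,300)))
cv2.imwrite("pics/rack.png",im)
E
```

```text
[0.46590417 0.211707   0.25999456] [ 3.10887274  0.44465508 -0.00648968]
```

View pics/both.png

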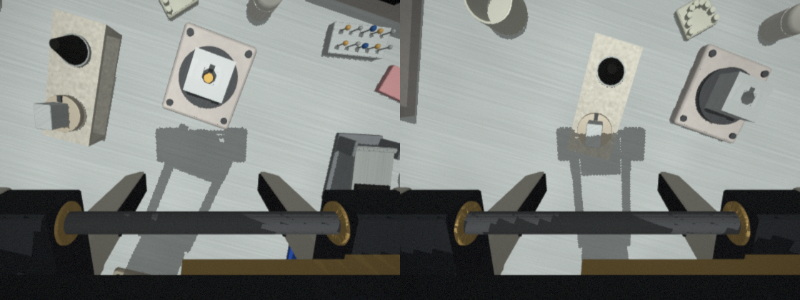

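In the 2×-shrunk wrist views, the hub is at (210,75) with an orange-bottomed bore and a keyway. The grip block is at (595,128) with the dark rib just above it at (596,118), so the key points along the tool's +x. I'll enlarge both.

```bash
python3 - <<'E'
from h import *
h=cv2.imread("pics/hub.png"); r=cv2.imread("pics/rack.png")
a=cv2.resize(h[60:150,250:340],(400,400),interpolation=cv2.INTER_CUBIC)   # scale 4.444
b=cv2.resize(r[140:230,230:320],(400,400),interpolation=cv2.INTER_CUBIC)
cv2.imwrite("pics/z.png",np.hstack([a,b]))
E
```

```text
(no output)
```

View pics/z.png

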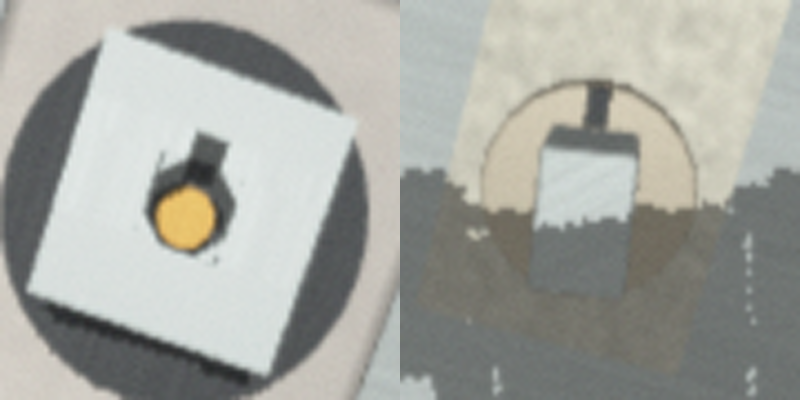

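```bash
python3 - <<'E'
from h import *
def ld(n):
    d=np.load(n); k=d["k"]; return (d["C"],*k)
for n,pts,off,z in [("hubcam.npz",[(107,27),(357,120),(270,377),(25,293),(212,135),(193,200)],(250,60),.108),
  ("rackcam.npz",[(145,147),(238,157),(225,297),(130,287)],(230,140),.128),]:
    c=ld(n); P=np.array([onz(c,u/4.4444+off[0],v/4.4444+off[1],z) for u,v in pts])
    q=P[:4].mean(0); a=(P[0]+P[1]-P[2]-P[3])[:2]; b=(P[1]+P[2]-P[0]-P[3])[:2]
    print(n,q.round(4),"yaw up",np.degrees(np.arctan2(a[1],a[0])).round(1),"right",np.degrees(np.arctan2(b[1],b[0])).round(1),np.linalg.norm(a)/2,np.linalg.norm(b)/2)
    if len(P)>4: d=P[4]-q; print("key",np.degrees(np.arctan2(d[1],d[0])),P[4:].round(4))
m=R.from_rotvec(read_state()["orientation"]).as_matrix(); print("tool x yaw",np.degrees(np.arctan2(m[1,0],m[0,0])), m[:,2])
c=ld("rackcam.npz")
print("rib",[onz(c,u/4.4444+230,v/4.4444+140,.09) for u,v in [(199,85),(195,125)]])
im,c=cam("top"); print([px(c,p) for p in [(.4655,.214,.128)]])
E
```

```text
hubcam.npz [0.5885 0.0163 0.108 ] yaw up -2.1 right -92.4 0.06005494110008744 0.06028347881210067
key -1.180145786918343 [[0.6049 0.0159 0.108 ]
 [0.5903 0.016  0.108 ]]
rackcam.npz [0.4695 0.2264 0.128 ] yaw up 10.3 right -79.8 0.034731177992327535 0.02288314220306764
tool x yaw 16.279305357669205 [-0.00393899 -0.00164951 -0.99999088]
rib [array([0.49844509, 0.23198692, 0.09      ]), array([0.48801515, 0.23009587, 0.09      ])]
[array([179.10186538, 228.18301781])]
```

```bash
python3 - <<'E'
from h import *
print(tool([.4695,.2264,.10]).round(2))
E
```

```text
[ 0.78 -1.38 16.05]
```

>>> play_rows:
  targets: [0.8,-1.4,0,6,0.8,-1.4,4,6,0.8,-1.4,8,6,0.8,-1.4,12,6,0.8,-1.4,14,6,0.8,-1.4,16,6,0.8,-1.4,16,6,0.8,-1.4,16,6]

```text
t: 7.48
tool_pos: [0.4698, 0.2261, 0.1011]
orientation: [3.128, 0.276, -0.005]
force: [0.2, -0.7, -0.0]
opening: 0.093
gripper_force: 0.0
```

```bash
python3 - <<'E'
from h import *
a,c=cam("side"); b,cw=cam("wrist"); s=read_state(); print(s["tool_pos"])
print("TCP px",px(c,s["tool_pos"]))
m=R.from_rotvec(s["orientation"]).as_matrix(); print("yaw",np.degrees(np.arctan2(m[1,0],m[0,0])),m[:,2])
A=cv2.resize(a[220:330,220:330],(400,400),interpolation=cv2.INTER_CUBIC)
cv2.imwrite("pics/pre.png",np.hstack([A,cv2.resize(b[120:320,180:380],(400,400))]))
E
```

```text
[0.47190293 0.22735944 0.10397801]
TCP px [269.58787181 276.39296256]
yaw 10.136275736873294 [ 1.75589040e-03  5.57925978e-04 -9.99998303e-01]
```

View pics/pre.png

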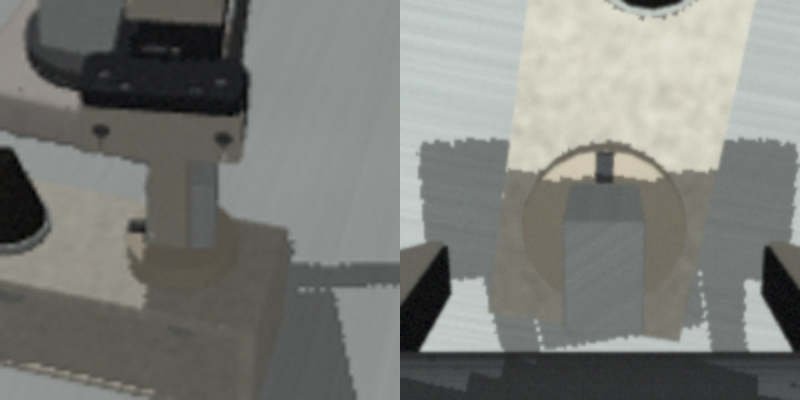

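```bash
python3 - <<'E'
from h import *
a,c=cam("side"); s=read_state(); print(s["tool_pos"])
print(px(c,(.4497,.235,.107)),px(c,(.4539,.2114,.107)), "seen right edge u=279.7")
b,cw=cam("wrist")
# block top corners in pre.png right: (565,220),(643,222) far edge; base y
pts=np.array([[165,220],[243,222]])/2+[180,120]
P=[onz(cw,u,v,.128) for u,v in pts]; print(P)
E
```

```text
[0.47226918 0.22771196 0.10448709]
[279.80147949 280.04488994] [280.91302253 271.61871238] seen right edge u=279.7
[array([0.48596224, 0.2418317 , 0.128     ]), array([0.48934018, 0.21972066, 0.128     ])]
```

>>> play_rows:
  targets: [-0.25,0,1.3,0,-0.25,0,1.3,0,-0.25,0,1.3,0]

```text
t: 7.93
tool_pos: [0.4675, 0.2271, 0.0886]
orientation: [3.129, 0.28, -0.002]
force: [0.8, 0.2, 1.3]
opening: 0.0929
gripper_force: 0.0
```

>>> play_rows:
  targets: [0,0,0,0,0,0,0,0,0,0,0,0,0,0,0,0,0,0,0,0,0,0,0,0,0,0,0,0,0,0,0,0]
  grip: 1.5
  grip_force: 45

```text
t: 8.6
tool_pos: [0.4683, 0.2274, 0.0895]
orientation: [-3.129, -0.279, -0.0]
force: [0.2, 0.4, 0.0]
opening: 0.0441
gripper_force: 0.0
```

>>> play_rows:
  targets: [0,0,0,0,0,0,0,0,0,0,0,0]

```text
t: 8.85
tool_pos: [0.4683, 0.2274, 0.0894]
orientation: [3.129, 0.279, -0.0]
force: [0.2, -2.2, 1.2]
opening: 0.0241
gripper_force: 0.9
```

>>> play_rows:
  targets: [0,0,0,0,0,0,0,0,0,0,0,0]

```text
t: 9.1
tool_pos: [0.4683, 0.2273, 0.0894]
orientation: [3.129, 0.279, -0.0]
force: [0.8, -0.1, -0.2]
opening: 0.0238
gripper_force: 45.0
```

>>> play_rows:
  targets: [0,0,-1,0,0,0,-2,0,0,0,-4,0,0,0,-7,0,0,0,-10,0,0,0,-13,0,0,0,-15,0,0,0,-15,0]

```text
t: 9.77
tool_pos: [0.471, 0.2284, 0.2466]
orientation: [-3.126, -0.279, -0.015]
force: [1.3, -0.1, -1.2]
opening: 0.0231
gripper_force: 45.0
```

```bash
python3 - <<'E'
from h import *
s=read_state(); m=R.from_rotvec(s["orientation"]).as_matrix(); print(s["tool_pos"],s["opening"],s["force"],"yaw",np.degrees(np.arctan2(m[1,0],m[0,0])),m[:,2])
print(tool([.5885,.0163,s["tool_pos"][2]]).round(2))
E
```

```text
[0.47096981 0.22839191 0.2465995 ] 0.0231469337599366 [ 1.28399265 -0.1084434  -1.23081183] yaw 10.207501572293086 [ 0.0094208   0.00351745 -0.99994944]
[ 7.81 22.96  0.04]
```

>>> play_rows:
  targets: [1.2,3.5,0,2,2.4,7,0,4,3.6,10.5,0,6,4.8,14,0,8,6,17.5,0,10,7,20.5,0,12,7.7,22.9,0,12.4,7.7,22.9,0,12.4]

```text
t: 10.43
tool_pos: [0.5855, 0.0111, 0.2381]
orientation: [3.139, -0.068, -0.002]
force: [-0.4, 0.6, -2.0]
opening: 0.0236
gripper_force: 45.0
```

>>> play_rows:
  targets: [0,0,0,0,0,0,2,0,0,0,4,0,0,0,5.5,0,0,0,5.5,0,0,0,5.5,0]

```text
t: 10.93
tool_pos: [0.5836, 0.0168, 0.1838]
orientation: [-3.141, 0.058, 0.003]
force: [1.0, -1.4, -1.5]
opening: 0.0234
gripper_force: 45.0
```

```bash
python3 - <<'E'
from h import *
a,c=cam("side"); s=read_state(); b,cw=cam("wrist"); t,ct=cam("top"); m=R.from_rotvec(s["orientation"]).as_matrix(); print(s["tool_pos"],s["force"],"yaw",np.degrees(np.arctan2(m[1,0],m[0,0])),m[:,2])
np.savez("ins.npz",C=cw[0],k=cw[1:])
cv2.imwrite("pics/wi.png",b); cv2.imwrite("pics/si.png",a)
A=cv2.resize(a[160:260,200:300],(400,400),interpolation=cv2.INTER_CUBIC)
cv2.imwrite("pics/ins.png",np.hstack([A,cv2.resize(b[120:320,180:380],(400,400),interpolation=cv2.INTER_CUBIC)]))
print("hub mouth px side",px(c,(.5885,.0163,.108)),"corners wrist",[px(cw,(.5885+x,.0163+y,.108)).round(1) for x in(-.03,.03) for y in (-.03,.03)])
E
```

```text
[0.58421655 0.01664667 0.18471128] [ 0.24839367  0.02111724 -1.58329147] yaw -2.124387703748617 [-3.94153484e-04  2.98861180e-04 -9.99999878e-01]
hub mouth px side [247.50638501 208.22659583] corners wrist [array([316.2, 236.6]), array([251.8, 238.7]), array([315.8, 172.2]), array([247.5, 174.6])]
```

View pics/ins.png

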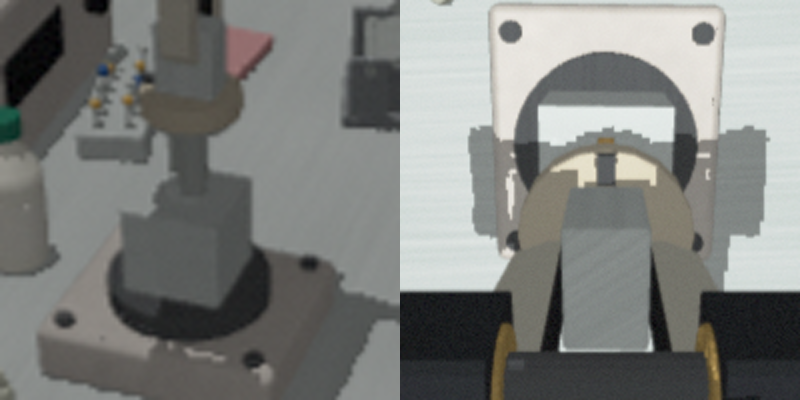

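```bash
python3 - <<'E'
from h import *
d=np.load("ins.npz"); cw=(d["C"],*d["k"])
b=cv2.imread("pics/wi.png")
f=lambda x,y:(180+(x-400)/2,120+y/2)
zt=.1845+.0386
for n,p,z in [("topL",(562,230),zt),("topR",(650,230),zt),("botL",(568,187),zt-.042),("botR",(642,187),zt-.042),("ribtopL",(597,153),zt-.042+.004),("ribtopR",(616,153),zt-.042+.004),("hubL",(538,105),.108),("hubR",(673,105),.108)]:
    print(n,onz(cw,*f(*p),z).round(4))
g=cv2.cvtColor(b,cv2.COLOR_BGR2GRAY).astype(int)
print("row210",[(u,int(g[210,u+1]-g[210,u-1])) for u in range(240,325) if abs(g[210,u+1]-g[210,u-1])>25])
print("row245",[(u,int(g[245,u+1]-g[245,u-1])) for u in range(240,325) if abs(g[245,u+1]-g[245,u-1])>25])
print("col270",[(v,int(g[v+1,270]-g[v-1,270])) for v in range(165,260) if abs(g[v+1,270]-g[v-1,270])>15])
a=cv2.imread("pics/si.png");gs=cv2.cvtColor(a,cv2.COLOR_BGR2GRAY).astype(int)
for r in (197,200,203): print(r,gs[r,236:262].tolist())
im,c=cam("side"); print("shaft tip pred",px(c,(.5855,.0166,.1845-.0234-.04)),px(c,(.5885,.0163,.1845-.0234-.04)))
E
```

```text
topL [0.603  0.0272 0.2231]
topR [0.6022 0.0042 0.2231]
botL [0.6029 0.0281 0.1811]
botR [0.602  0.0038 0.1811]
ribtopL [0.6149 0.0181 0.1851]
ribtopR [0.6147 0.012  0.1851]
hubL [0.6203 0.0449 0.108 ]
hubR [ 0.6182 -0.0143  0.108 ]
row210 [(240, -54), (241, -52), (242, -29), (246, 42), (247, 40), (268, 82), (269, 82), (277, -70), (278, -92), (279, -37), (287, 46), (288, 36), (304, 73), (305, 70), (307, -68), (308, -85), (309, -26), (318, -38), (319, -36), (324, 67)]
row245 [(259, -30), (261, 47), (304, -49)]
col270 [(165, 24), (166, 17), (171, 26), (172, 78), (173, 78), (174, 28), (186, -19), (187, -81), (188, -74), (192, -18), (193, -18), (195, 21), (196, 66), (197, 83), (198, 38), (212, -42), (213, -88), (214, -66)]
197 [82, 84, 129, 140, 140, 137, 99, 77, 74, 75, 78, 76, 78, 76, 74, 84, 130, 141, 142, 142, 142, 141, 142, 143, 143, 141]
200 [85, 127, 138, 138, 139, 139, 101, 79, 76, 74, 76, 78, 77, 76, 75, 84, 130, 141, 142, 141, 141, 141, 142, 141, 141, 142]
203 [140, 138, 138, 138, 138, 139, 123, 115, 88, 74, 76, 78, 77, 76, 75, 72, 84, 96, 97, 102, 112, 112, 120, 130, 132, 139]
shaft tip pred [248.55205014 203.78891382] [247.38301029 203.52893085]
```

>>> play_rows:
  targets: [0.4,0,0,0,0.4,0,0,0,0.4,0,0.3,0,0.4,0,0.6,0,0.4,0,0.9,0,0.4,0,0.9,0]

```text
t: 11.63
tool_pos: [0.588, 0.0155, 0.1742]
orientation: [-3.141, 0.06, 0.003]
force: [-0.6, 0.1, -2.9]
opening: 0.0238
gripper_force: 45.0
```

>>> play_rows:
  targets: [0,0,0.3,0,0,0,0.6,0,0,0,0.9,0,0,0,0.9,0]

```text
t: 11.97
tool_pos: [0.5881, 0.0157, 0.1655]
orientation: [-3.141, 0.06, 0.002]
force: [0.2, 0.7, -1.0]
opening: 0.0239
gripper_force: 45.0
```

>>> play_rows:
  targets: [0,0,0.4,0,0,0,0.8,0,0,0,1.2,0,0,0,1.6,0,0,0,1.6,0]

```text
t: 12.38
tool_pos: [0.5881, 0.0156, 0.149]
orientation: [-3.141, 0.06, 0.002]
force: [-0.6, 1.4, -2.6]
opening: 0.0235
gripper_force: 45.0
```

>>> play_rows:
  targets: [0,0,0.4,0,0,0,0.8,0,0,0,1.2,0,0,0,1.4,0,0,0,1.4,0]

```text
t: 12.8
tool_pos: [0.5887, 0.0156, 0.1365]
orientation: [-3.141, 0.06, -0.0]
force: [-2.3, 2.8, 2.1]
opening: 0.0234
gripper_force: 45.0
```

>>> play_rows:
  targets: [0,0,0.15,0,0,0,0.3,0,0,0,0.3,0,0,0,0.3,0]

```text
t: 13.13
tool_pos: [0.589, 0.0157, 0.1346]
orientation: [-3.141, 0.06, -0.002]
force: [-4.7, 3.0, 7.3]
opening: 0.0236
gripper_force: 45.0
```

>>> play_rows:
  targets: [-0.05,-0.03,0.15,0,-0.05,-0.03,0.3,0,-0.05,-0.03,0.3,0,-0.05,-0.03,0.3,0]

```text
t: 13.47
tool_pos: [0.5889, 0.0158, 0.1319]
orientation: [3.141, -0.06, 0.003]
force: [-3.6, 3.1, 8.5]
opening: 0.0237
gripper_force: 45.0
```

>>> play_rows:
  targets: [0,0,0.15,0,0,0,0.3,0,0,0,0.3,0,0,0,0.3,0]

```text
t: 13.8
tool_pos: [0.5892, 0.0157, 0.1311]
orientation: [3.141, -0.06, 0.005]
force: [-11.2, 3.2, 20.5]
opening: 0.0236
gripper_force: 45.0
```

>>> play_rows:
  targets: [-0.05,0,0.1,0,-0.05,0,0.1,0,-0.05,0,0.1,0,-0.05,0,0.1,0]

```text
t: 14.13
tool_pos: [0.5893, 0.0158, 0.1312]
orientation: [3.141, -0.06, 0.007]
force: [-12.3, 3.0, 26.5]
opening: 0.0236
gripper_force: 45.0
```

```bash
python3 - <<'E'
from h import *
a,c=cam("side"); s=read_state(); b,cw=cam("wrist"); print(s["tool_pos"],s["force"],s["wrist_torque"])
A=cv2.resize(a[160:260,200:300],(400,400),interpolation=cv2.INTER_CUBIC)
B=cv2.resize(a[130:205,270:370],(400,400*75//100),interpolation=cv2.INTER_CUBIC); B=np.vstack([B,np.zeros((100,400,3),np.uint8)])
cv2.imwrite("pics/fin.png",np.hstack([A,B]))
E
```

```text
[0.58926716 0.0157935  0.13112125] [-12.48411674   3.30387414  26.12276847] [0.66237398 2.45487317 0.02850607]
```

View pics/fin.png

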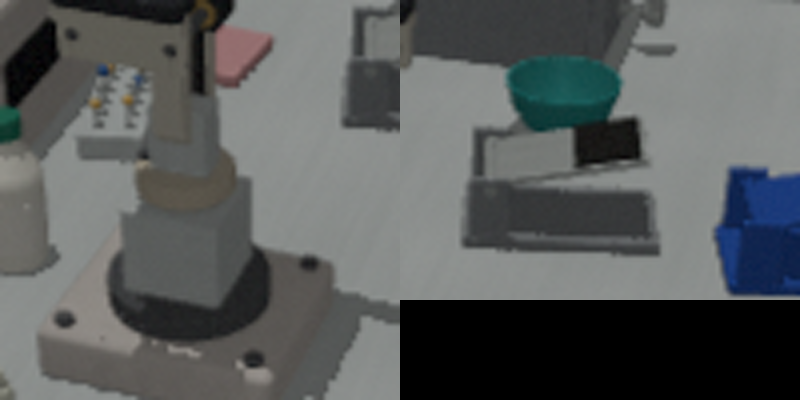

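The wheel and flange sit right on the hub (crop (185,180)), z no longer moves with a firmer push, and the pedal is back up with its pad at (607,142). Handing in.

```bash
python3 -c "
from plant import workorder; print(workorder.close_job())"
```

```text
the job is handed in; nothing more can be done
None
```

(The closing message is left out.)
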